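Restock the bench collet with hexagon bar and pack up the offcuts

TASK

Get the bench collet ready for the next mount: put every short brass offcut, from the feed trough and from the bench, into the aluminium case. With the collet lever swung back open, feed the long brass bar along the trough into the collet, fully home against the depth stop, then swing the lever all the way over to close the collet on it. Shut the case lid and swing its hasp right down over the staple on the front, and leave the jar, the handpiece cradle and the finds tray where they are.

Things in the scene. Friction and masses are not known exactly. Their poses are not given: they have to be found in the camera images.
- fixture: green cast bench collet fixture, fixed to the bench (place and yaw vary). Origin on the bench straight below the collet's mouth; +y is the feed direction (into the collet), z up. Its head is 92 mm wide (x), y 25 to 137 mm, top at z = 105 mm; in front of it the steel nose, dia 58 mm, y 0 to 26 mm, then the aluminium feed trough (point trough_end).
- mouth (a point): centre of the collet's mouth (fixture x 0, y 0, z 66 mm); axes as the fixture's. The hexagon bore runs from here along +y, flats above and below; open, it clears the bar by 1.2 mm on every side; the depth stop is inside, 60 mm from the mouth
- trough_end (a point): outer end of the feed trough, middle of the groove floor (fixture y -236 mm, z 56.5 mm); the trough runs from here to 4 mm before the mouth. Its half-hexagon groove nests a bar lying on a flat, bar axis then at z 66 mm in line with the bore. Lips at z 62 mm, 20.6 mm over their outsides; solid web below, 16 mm wide, and a foot plate 70 (x) by 30 by 8 mm about y -215 mm
- home (a point): where the bar's middle lies when the bar is home against the depth stop (fixture x 0, y -30 mm, z 66 mm: 120 mm of the bar stays out of the mouth); axes as the fixture's
- lever (a joint): collet lever, hinged on the upright pin at point lever_pivot; rad, 0 = collet open (lever leans 0.35 rad to the trough's side of the fixture's +x direction), 0.9 = closed (leans 0.55 rad to +y); grows anticlockwise seen from above. The jaws close evenly with it: touch the bar at 0.68, then clamp it. Needs 2 to 3 N at the knob, stays where it is left
- lever_pivot (a point): point on the lever's vertical hinge axis, on top of the head (fixture x 0, y 85 mm, z 114.5 mm)
- lever_knob (a point): on the axis of the lever's upright red handle (dia 20 mm, from 6 mm to 52 mm above the pivot point's height, with a 25 mm ball on top reaching 62.5 mm above it), 125 mm out from the hinge axis, 35 mm above the pivot point's height
- case: open aluminium offcut case, fixed to the bench (place and yaw vary), outside 140 (x) by 190 (y) by 55 mm high, walls 5 mm, origin in the middle of its underside; front with the staple faces -x, lid hinge along the back (+x) rim
- case_in (a point): middle of the case's inner floor, 5 mm above the bench; inside 130 (x) by 180 mm (y), 50 mm deep; axes as the case's
- lid (a joint): case lid, a plate 140 by 190 by 8 mm; rad, 0 = shut, grows as it opens up and back, 1.85 at most. A stiff hinge: it stays where it is left and needs about 3 N at the front edge.
- lid_hinge (a point): middle of the lid's hinge axis (case x 70 mm, z 55.5 mm); the axis runs along the case's y, in the plane of the lid's underside
- lid_edge (a point): middle of the lid's front edge, on its upper face (140 mm from the hinge axis)
- hasp (a joint): steel hasp hinged on the lid's front edge; rad, 0 = hanging down over the staple on the front (lid shut), 1.57 = sticking out forward in the plane of the lid, 2.4 at most, leaning back over the lid. Light friction: it stays where it is left and swings with under 2 N at its end.
- hasp_pivot (a point): middle of the hasp's hinge axis, 143 mm from the lid's hinge, at half the lid's thickness
- hasp_end (a point): middle of the hasp's free end; the hasp is a plate 45 mm long, 34 mm wide, 3 mm thick
- bar: long brass hexagon bar, 180 mm long, 19 mm across flats (21.9 mm across corners), about 0.3 to 0.6 kg; origin at its middle, x along its length. It lies on one of its flats on the bench. Both ends are alike.
- offcut1: short brass hexagon offcut, 45 mm long, 19 mm across flats, about 0.12 kg; origin at its middle, x along its length; starts in the feed trough; 3 to 5 of the five offcuts are there
- offcut2: as offcut1, starts in the feed trough
- offcut3: as offcut1, starts in the feed trough
- offcut4: as offcut1, starts lying on a flat on the bench on the robot's side of the fixture
- offcut5: as offcut4
- jar: amber glass jar with a white cap, dia 64 mm, 85 mm high, origin under its middle: leave alone
- cradle: grey two-notch rest 120 by 75 mm with an aluminium handpiece lying in it, together 54 mm high, 170 mm long; origin under its middle: leave alone
- finds_tray: brown cardboard tray with potsherds, 130 by 200 by 45 mm, origin under its middle: leave alone
Things that resemble listed ones, but are neither listed nor needed, are in the scene too. What is shaped like the offcut5 but black or red is not meant.

How it is judged:
On the way, in this order (a step that is already met when the one before it is completed fails the run):
1. the bar is home against the depth stop, in line with the collet, while the collet is still open (lever below 0.35 rad) (x of bar in the frame of home between -0.003 and 0.003 m and y of bar in the frame of home between -0.003 and 0.003 m and z of bar in the frame of home between -0.003 and 0.003 m and angle between the x axis of bar and the y axis of fixture, either way round below 0.04 rad and value of joint lever below 0.35 rad), for 0.2 s.
2. the lever is swung over and the collet closed on the bar, which is still home (x of bar in the frame of home between -0.003 and 0.003 m and y of bar in the frame of home between -0.003 and 0.003 m and z of bar in the frame of home between -0.003 and 0.003 m and angle between the x axis of bar and the y axis of fixture, either way round below 0.04 rad and value of joint lever above 0.8 rad), for 0.2 s.
At the end, for the whole second after the job is handed in: The bar's middle is within 3 mm of its home point on each axis and in line with the collet within 0.04 rad, the lever is beyond 0.8 rad, every offcut lies inside the case, the lid is shut (below 0.06 rad) with the hasp down (below 0.15 rad), and all is at rest (all of step 2 and x of offcut1 in the frame of case_in between -0.065 and 0.065 m and y of offcut1 in the frame of case_in between -0.09 and 0.09 m and z of offcut1 in the frame of case_in between -0.005 and 0.05 m and linear speed of each of offcut1, offcut2, offcut3, offcut4, offcut5, bar below 0.02 m/s and x of offcut2 in the frame of case_in between -0.065 and 0.065 m and y of offcut2 in the frame of case_in between -0.09 and 0.09 m and z of offcut2 in the frame of case_in between -0.005 and 0.05 m and x of offcut3 in the frame of case_in between -0.065 and 0.065 m and y of offcut3 in the frame of case_in between -0.09 and 0.09 m and z of offcut3 in the frame of case_in between -0.005 and 0.05 m and x of offcut4 in the frame of case_in between -0.065 and 0.065 m and y of offcut4 in the frame of case_in between -0.09 and 0.09 m and z of offcut4 in the frame of case_in between -0.005 and 0.05 m and x of offcut5 in the frame of case_in between -0.065 and 0.065 m and y of offcut5 in the frame of case_in between -0.09 and 0.09 m and z of offcut5 in the frame of case_in between -0.005 and 0.05 m and value of joint lid below 0.06 rad and value of joint hasp below 0.15 rad); the robot touches nothing.
It fails at once if the jar moved by more than 30 mm (distance of jar from where it was at the start of the episode above 0.03 m).
It fails at once if the handpiece cradle moved by more than 30 mm (distance of cradle from where it was at the start of the episode above 0.03 m).
It fails at once if the finds tray moved by more than 30 mm (distance of finds_tray from where it was at the start of the episode above 0.03 m).
Of offcut1, offcut2, offcut3, offcut4, offcut5 only 3 to 5 are there at a start; the rules pass over those that are not, and their reading is None.
At some moment in a run one of offcut1, offcut2, offcut3, offcut4, offcut5, bar may be knocked a few centimetres aside while the robot is not near it.
Once in a run the grip may slacken for a moment while it holds something.
It also fails if it takes over 210 s, if anything falls off the work surface, if the arm or the gripper's body presses on something with over 40 N, if the wrist force passes 120 N, or if a joint passes its speed limit or range.

ROBOT

A 6-joint arm with a two-finger parallel gripper is mounted at the origin on the work surface. World frame = base frame: x ahead of the robot, y to its left, z up, the work surface at z = 0. Lengths are in m, angles in rad, forces in N, time in s.
With the tool pointing down it reaches from about 0.35 to 0.95 m from the base axis. Payload 17.4 kg.
Tool frame: the origin (TCP) lies between the finger pads; the fingertips stand robot.nose_length ahead of it and the grasp point (between the pads) lies 2 mm behind it (robot.nose_length is the distance from the TCP to the fingertips, in m); z points along the fingers, y is the direction in which the jaws open and shut (so a half turn about z gives the same grasp; the last joint's range is limited). The gripper opens to 93 mm and grips with 3 to 60 N. Pads are 15 mm wide; open, the fingers measure 128 mm over their backs; the gripper's body (75 mm by 188 mm) begins 65 mm behind the grasp point.
Start: joints at [-1.206, 0.116, 1.442, -0, 1.584, -0.038], TCP at [0.265, -0.621, 0.236] pointing down, gripper open.
Joint ranges: [-2.83, 2.83], [-0.83, 2.19], [0.07, 2.5], [-1.14, 4.28], [0.01, 3], [-2.97, 2.97]. Speed limits (rad/s): [1.89, 1.89, 2.22, 3.14, 3.14, 3.14].

INTERFACE

Orientations are given as a unit quaternion [x, y, z, w].
In Python, from plant import sensors, read_camera, hand_in, robot gives the robot as it stands.
- The arm moves only by the shell command python3 -m inch 'ROWS' [OPENING] [FORCE]. ROWS is JSON, one flat list of numbers, 4 for each row, row after row: the shift along the world's x, y, z in m, then the turn about the world's z in degrees. In form: [dx, dy, dz, turn, dx, dy, dz, turn, ...]. A call has 1 to 8 rows; each row is the pose to reach, as a shift and turn from the pose measured when the call began; what a row does not reach only later rows make up. A row lasts 1/8 s, in which the tool goes at most 62.5 mm and 10.7 degrees, less where a joint would pass 70% of its speed; a pose out of reach is approached as far as the arm can. A call with a gripper value outside its range is refused whole. OPENING is the opening, from 0 (shut) to 1 (fully open), set as the call begins (- or left out, the last holds). The fingers move at their own pace and stop on an object; FORCE is the grip in N (left out, the last holds). Time passes only in rows, so rows that repeat a pose let the fingers close. It gives the time, the measured TCP pose, the force and the opening at its end, in the units of the state.
- sensors.read_state(): the state, without advancing time (a new reading comes with each control period).
- read_camera(name): name is "scene" or "top" or "wrist"; returns a dict with "color" (400x640x3 uint8, blue, green, red), "range_z" (400x640 float32, m along the optical axis (not along the pixel's ray), 0 where there is no reading), "K" (3x3 intrinsics, pixels), "T" (4x4, takes a point from camera to world coordinates). Camera axes: x right, y up, looking along -z (the intrinsics and any distortion apply to the point x, -y, -z); pixel columns grow to the right and rows downward; lengths in m; the calibration is good to about 2 mm. The wrist camera is an equidistant fisheye: a pixel r from the principal point sees the ray r / f radians off the axis. A picture is of the moment at which its call begins.
- hand_in(): hands the job in, once; it reports no verdict.
The state is a dict: "time": time; "joint_positions": joint angles; "joint_velocities": joint speeds; "tau": joint torques, N m; "eef_pos": TCP position; "orientation": TCP orientation; "ft_force": force on the tool from outside, world axes, zero at the start; "torque": the same for the moment, N m; "gripper_width": finger opening in m.
Only numpy, scipy, OpenCV 4.12 (cv2) and the standard library are available. Lean on these libraries where they do the work, as an engineer would, in place of code of your own. Each camera call takes 0.05 s, during which the arm holds its last target. There are 200 camera calls.

## Working session

There is one attempt and no reset: what is moved stays moved. The work goes in short steps, Python scripts to look and compute and a shell command to move; the robot and the scene stay as the last step left them, time stands still between calls to the robot, and variables do not carry over. Pictures are saved under pics/ and viewed, about 12 in all and at most 16, crops included, and the job is handed in when it is done.

```bash
ls; mkdir -p pics; cat > h.py <<'E'
import numpy as np, cv2
from plant import sensors, read_camera, robot
def shot(name, save):
    c=read_camera(name); cv2.imwrite(f'pics/{save}.png',c['color']); np.savez(f'pics/{save}.npz',**c); return c
def load(save): return dict(np.load(f'pics/{save}.npz'))
def pt(c,u,v,z=None):
    """world point at pixel; by range, or on plane world z"""
    K,T=c['K'],c['T']
    d=np.array([(u-K[0,2])/K[0,0],-(v-K[1,2])/K[1,1],-1.])
    if z is None:
        r=c['range_z'][int(v),int(u)]
        return (T@np.r_[d*r,1])[:3]
    w=T[:3,:3]@d; o=T[:3,3]
    return o+w*(z-o[2])/w[2]
def crop(save,u0,v0,u1,v1,k,out):
    im=cv2.imread(f'pics/{save}.png')[v0:v1,u0:u1]
    cv2.imwrite(f'pics/{out}.png',cv2.resize(im,None,fx=k,fy=k,interpolation=cv2.INTER_CUBIC))
def st():
    s=sensors.read_state(); print({k:np.round(v,4).tolist() for k,v in s.items()})
E
python3 - <<'E'
from h import *
a=shot('top','top0'); b=shot('scene','scene0')
print(robot.nose_length); st(); print(a['K'],a['T'].round(3),b['T'].round(3))
E
```

```text
pics
0.017
{'time': 0.1, 'joint_positions': [-1.2058, 0.1164, 1.4422, 0.0, 1.584, -0.0378], 'joint_velocities': [-0.0011, -0.0008, -0.0027, 0.0011, -0.0003, 0.001], 'tau': [0.0015, -72.2894, -62.3863, 0.0781, 0.0228, -0.0], 'eef_pos': [0.2645, -0.6208, 0.235], 'orientation': [0.9798, 0.2, -0.0001, -0.0005], 'ft_force': [-0.2639, -0.1886, 0.1105], 'torque': [0.013, 0.0665, -0.0055], 'gripper_width': 0.0929}
[[450.40919603   0.         322.96866232]
 [  0.         450.40919603 202.63872662]
 [  0.           0.           1.        ]] [[-0.006  0.99  -0.142  0.414]
 [-1.    -0.005  0.003  0.025]
 [ 0.002  0.142  0.99   1.144]
 [ 0.     0.     0.     1.   ]] [[ 0.87  -0.408  0.277  0.917]
 [ 0.493  0.733 -0.47  -0.545]
 [-0.011  0.545  0.838  1.135]
 [ 0.     0.     0.     1.   ]]
```

View pics/top0.png

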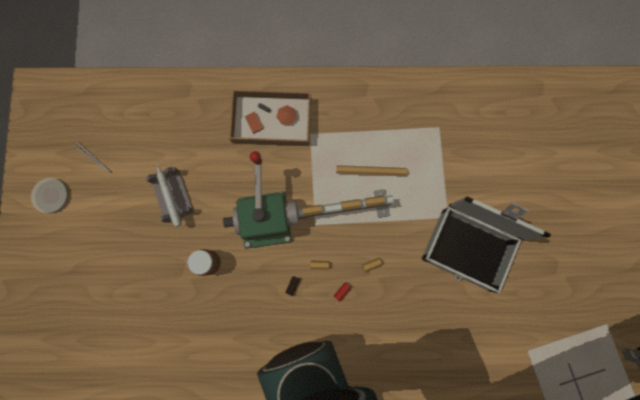

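View pics/scene0.png

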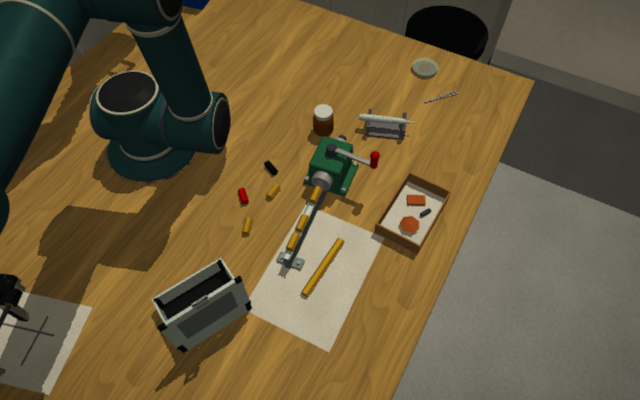

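The top view shows: the bar at (372,170), the trough from (297,211) to (395,200), and the brass offcuts on the bench at (320,265) and (373,265). The decoys are black at (293,286) and red at (342,291). The case is at (472,248) with its lid open towards the back and the hasp at (512,211), and the lever knob is at (256,157). I'll enlarge the trough and case areas.

```bash
python3 - <<'E'
from h import *
crop('top0',220,145,420,295,4,'c1'); crop('top0',415,185,565,300,5,'c2')
E
```

```text
(no output)
```

View pics/c1.png

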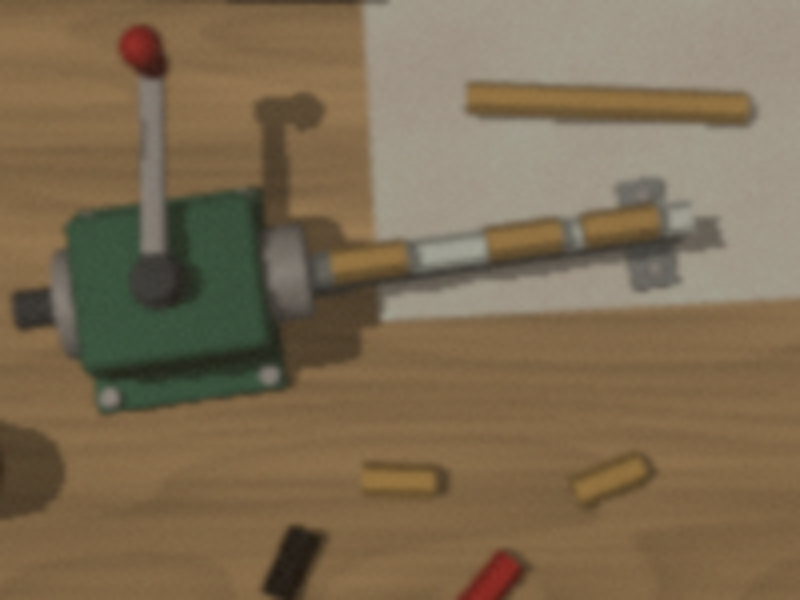

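View pics/c2.png

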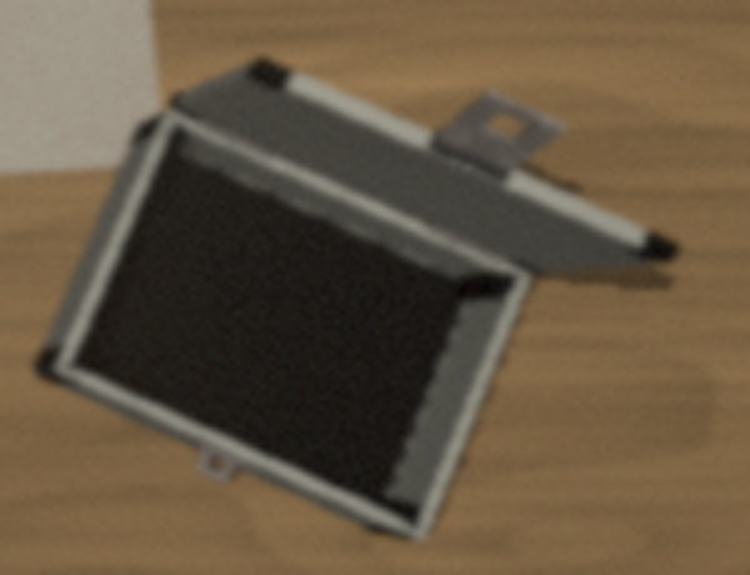

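```bash
cat >> h.py <<'E'
def cloud(c):
    K,T=c['K'],c['T']; v,u=np.mgrid[:400,:640]; r=c['range_z']
    P=np.stack([(u-K[0,2])/K[0,0]*r,-(v-K[1,2])/K[1,1]*r,-r],-1)
    return P@T[:3,:3].T+T[:3,3]
def rect(c,u0,v0,u1,v1,z0,z1,col=None):
    P=cloud(c)[v0:v1,u0:u1]; m=(P[...,2]>z0)&(P[...,2]<z1)&(c['range_z'][v0:v1,u0:u1]>0)
    if col=='brass':
        h=cv2.cvtColor(c['color'],cv2.COLOR_BGR2HSV)[v0:v1,u0:u1]; m&=(h[...,1]>110)&(h[...,0]>10)&(h[...,0]<28)
    n,l=cv2.connectedComponents(m.astype(np.uint8))
    for i in range(1,n):
        q=P[l==i]
        if len(q)<30: continue
        (x,y),(w,h2),a=cv2.minAreaRect((q[:,:2]*1000).astype(np.float32))
        d=np.linalg.svd(q[:,:2]-q[:,:2].mean(0),full_matrices=False)[2][0]
        print(len(q),'c',round(x,1),round(y,1),'size',round(w,1),round(h2,1),'pca deg',round(np.degrees(np.arctan2(d[1],d[0]))%180,1),'z med/max',(np.median(q[:,2])*1000).round(1),(q[:,2].max()*1000).round(1),'mean',(q.mean(0)*1000).round(1))
E
python3 - <<'E'
from h import *
c=load('top0')
print('bar');rect(c,325,155,420,185,.012,.03)
print('bench offcuts');rect(c,300,250,395,280,.012,.03)
print('trough brass');rect(c,298,190,400,218,.066,.085,'brass')
print('trough');rect(c,296,190,402,218,.05,.07)
f=lambda X,Y:(220+X/4,145+Y/4)
print('head top');rect(c,230,180,300,250,.095,.112)
for n,(X,Y) in dict(knob=(140,45),pivot=(155,275)).items():
    u,v=f(X,Y); print(n,pt(c,u,v).round(4))
print('ball');rect(c,245,145,270,170,.15,.19)
g=lambda X,Y:(415+X/5,185+Y/5)
print('case rim');
for X,Y in [(175,118),(525,270),(60,368),(425,530)]: u,v=g(X,Y); print(pt(c,u,v,.055).round(4))
print('staple',pt(c,*g(217,465)).round(4))
for X,Y in [(270,72),(660,245)]: print('lid edge',pt(c,*g(X,Y)).round(4),pt(c,*g(X+5,Y-4)).round(4))
for X,Y in [(470,145),(530,105),(488,95),(565,125)]: print('hasp',pt(c,*g(X,Y)).round(4))
for n,u,v in [('jar',200,262),('cradle',172,195),('tray',233,118)]: print(n,pt(c,u,v).round(3))
E
```

```text
bar
520 c 659.9 -101.4 size 179.2 21.5 pca deg 87.4 z med/max 18.2 26.5 mean [ 659.5 -100.6   18. ]
bench offcuts
145 c 421.2 -97.1 size 20.5 44.5 pca deg 110.2 z med/max 18.3 24.3 mean [421.2 -97.   17.8]
141 c 421.4 33.8 size 43.6 20.2 pca deg 85.6 z med/max 18.4 25.0 mean [421.2  33.8  18.3]
trough brass
133 c 571.3 -101.8 size 17.9 42.3 pca deg 98.0 z med/max 75.2 81.3 mean [ 571.2 -102.3   74.8]
134 c 563.2 -44.8 size 17.9 41.9 pca deg 98.4 z med/max 74.9 80.6 mean [563.  -44.8  74.5]
148 c 552.2 49.3 size 21.7 42.1 pca deg 94.9 z med/max 74.9 80.7 mean [550.9  49.7  74.3]
trough
80 c 576.6 -127.1 size 20.6 40.6 pca deg 120.0 z med/max 58.0 69.4 mean [ 577.  -134.8   59.5]
63 c 569.5 -82.5 size 20.4 41.8 pca deg 67.8 z med/max 60.7 69.8 mean [568.  -76.3  61. ]
184 c 559.2 -2.1 size 21.2 70.9 pca deg 97.1 z med/max 58.5 69.7 mean [558.8   1.8  59.1]
51 c 547.5 77.1 size 20.4 20.6 pca deg 25.8 z med/max 57.7 69.8 mean [547.4  78.6  57.7]
head top
1752 c 536.5 160.7 size 92.0 147.9 pca deg 98.9 z med/max 105.3 111.9 mean [533.4 166.  104.8]
knob [0.6572 0.1711 0.1768]
pivot [0.5346 0.1668 0.1354]
ball
102 c 659.5 174.5 size 22.9 22.5 pca deg 39.1 z med/max 172.8 179.8 mean [658.2 173.7 172.3]
case rim
[ 0.5543 -0.288   0.055 ]
[ 0.4794 -0.4539  0.055 ]
[ 0.4336 -0.2272  0.055 ]
[ 0.3562 -0.3979  0.055 ]
staple [ 0.386  -0.3158  0.0035]
lid edge [ 0.5556 -0.2886  0.197 ] [ 0.5574 -0.2911  0.1962]
lid edge [ 0.4811 -0.4494  0.1963] [ 0.4827 -0.4509  0.1978]
hasp [ 0.5226 -0.3672  0.208 ]
hasp [ 0.5674 -0.4871 -0.0016]
hasp [ 0.5391 -0.362   0.2409]
hasp [ 5.567e-01 -5.036e-01  1.000e-04]
jar [0.428 0.309 0.087]
cradle [0.599 0.406 0.01 ]
tray [0.797 0.252 0.026]
```

Measured poses:
- **Fixture:** yaw is about 8°, the mouth is near (0.547, 0.087), and the lever is at about 0.24 rad.
- **Case:** the centre is near (0.456, -0.342), with its x axis at -25°. The lid is at about 90°.
- **Offcuts:** all five are present, three in the trough and two on the bench.

I'll start with the bench offcut at (0.421, -0.097).

```bash
python3 -m inch '[0.157,0.524,-0.035,87,0.157,0.524,-0.035,87,0.157,0.524,-0.035,87,0.157,0.524,-0.035,87,0.157,0.524,-0.035,87,0.157,0.524,-0.035,87,0.157,0.524,-0.035,87,0.157,0.524,-0.035,87]' 0.5 25
```

```text
time: 1.1
eef_pos: [0.4077, -0.1411, 0.203]
orientation: [0.578, 0.816, -0.0, -0.0]
ft_force: [1.5, -0.8, -0.2]
gripper_width: 0.0464
```

```bash
python3 -m inch '[0.0135,0.044,0,0.6,0.0135,0.044,-0.06,0.6,0.0135,0.044,-0.12,0.6,0.0135,0.044,-0.16,0.6,0.0135,0.044,-0.183,0.6,0.0135,0.044,-0.183,0.6]' ; python3 -m inch '[0,0,0,0,0,0,0,0,0,0,0,0,0,0,0,0,0,0,0,0]' 0 25;  python3 -m inch '[0,0,0.06,0,0,0,0.12,0,0,0,0.16,0,0,0,0.16,0]'
```

```text
time: 1.85
eef_pos: [0.4209, -0.097, 0.019]
orientation: [0.574, 0.819, -0.001, -0.001]
ft_force: [-0.6, -1.1, 0.2]
gripper_width: 0.0467
time: 2.48
eef_pos: [0.4209, -0.097, 0.0192]
orientation: [0.574, 0.819, -0.001, -0.001]
ft_force: [-0.3, -0.2, 1.2]
gripper_width: 0.0202
time: 2.98
eef_pos: [0.4219, -0.0973, 0.1822]
orientation: [0.574, 0.819, 0.0, 0.002]
ft_force: [0.4, 0.1, -1.7]
gripper_width: 0.0201
```

```bash
python3 -m inch '[0.001,-0.279,0.02,45,0.001,-0.279,0.02,45,0.001,-0.279,0.02,45,0.001,-0.279,0.02,45,0.001,-0.279,0.02,45,0.001,-0.279,0.02,45,0.001,-0.279,0.02,45]' ; python3 -m inch '[0,0,-0.06,0,0,0,-0.12,0,0,0,-0.155,0,0,0,-0.155,0,0,0,-0.155,0]';  python3 -m inch '[0,0,0,0,0,0,0,0,0,0,0.06,0,0,0,0.12,0,0,0,0.16,0,0,0,0.16,0]' 0.4
```

```text
time: 3.85
eef_pos: [0.4226, -0.3757, 0.2007]
orientation: [0.217, 0.976, 0.002, 0.001]
ft_force: [0.5, 0.1, -1.7]
gripper_width: 0.0204
time: 4.47
eef_pos: [0.4233, -0.3756, 0.0475]
orientation: [0.217, 0.976, 0.001, 0.001]
ft_force: [0.4, -0.4, -0.7]
gripper_width: 0.0205
time: 5.22
eef_pos: [0.4241, -0.3764, 0.2119]
orientation: [0.217, 0.976, -0.001, 0.004]
ft_force: [1.0, -0.0, -0.0]
gripper_width: 0.0372
```

```bash
python3 -m inch '[-0.003,0.41,-0.06,-69.4,-0.003,0.41,-0.03,-69.4,-0.003,0.41,-0.03,-69.4,-0.003,0.41,-0.03,-69.4,-0.003,0.41,-0.03,-69.4,-0.003,0.41,-0.03,-69.4,-0.003,0.41,-0.03,-69.4,-0.003,0.41,-0.06,-69.4]' 0.5; python3 -c "
from h import *
st()"
```

```text
time: 6.22
eef_pos: [0.4214, 0.0358, 0.1525]
orientation: [0.735, 0.678, -0.002, 0.004]
ft_force: [0.1, -0.4, -0.5]
gripper_width: 0.0462
{'time': 6.225, 'joint_positions': [0.0298, -0.4333, 2.0617, -0.008, 1.5106, 0.1097], 'joint_velocities': [0.3336, 0.1304, 0.3648, -0.0121, -0.4531, 0.6123], 'tau': [-1.7023, -30.3586, -67.0004, 0.3084, 1.846, 0.4197], 'eef_pos': [0.4214, 0.0358, 0.1525], 'orientation': [0.7346, 0.6785, -0.0016, 0.0039], 'ft_force': [0.0577, -0.4267, -0.477], 'torque': [-0.0233, -0.0364, -0.0873], 'gripper_width': 0.0462}
```

```bash
python3 -m inch '[0,-0.002,0,0,0,-0.002,-0.06,0,0,-0.002,-0.11,0,0,-0.002,-0.133,0,0,-0.002,-0.133,0,0,-0.002,-0.133,0]' ; python3 -m inch '[0,0,0,0,0,0,0,0,0,0,0,0,0,0,0,0]' 0 25;  python3 -m inch '[0,0,0.06,0,0,0,0.12,0,0.04,-0.328,0.17,69.5,0.04,-0.328,0.18,69.5,0.04,-0.328,0.18,69.5,0.04,-0.328,0.18,69.5,0.04,-0.328,0.18,69.5,0.04,-0.328,0.18,69.5]';python3 -m inch '[0.04,-0.328,0,0,0.0,0.0,0.0,0]' 2>&1 | head -0; true
```

```text
time: 6.98
eef_pos: [0.4219, 0.033, 0.0202]
orientation: [0.735, 0.678, -0.001, 0.004]
ft_force: [0.4, 0.8, 0.9]
gripper_width: 0.0465
time: 7.48
eef_pos: [0.4219, 0.0329, 0.0204]
orientation: [0.735, 0.678, -0.002, 0.004]
ft_force: [-0.9, -1.0, 2.2]
gripper_width: 0.0201
time: 8.48
eef_pos: [0.4618, -0.2963, 0.2005]
orientation: [0.312, 0.95, 0.001, 0.004]
ft_force: [1.6, 0.5, -1.2]
gripper_width: 0.0206
```

```bash
python3 -m inch '[0,0,0,11.4,0,0,0,11.4,0,0,0,11.4]'
```

```text
time: 9.1
eef_pos: [0.4613, -0.3019, 0.1953]
orientation: [0.222, 0.975, 0.002, -0.0]
ft_force: [-0.2, 0.3, -1.6]
gripper_width: 0.0206
```

Next I release it at spot 2, then go to the trough offcut nearest the outer end at (0.571, -0.102).

```bash
python3 -m inch '[0,0.007,-0.06,0,0,0.007,-0.12,0,0,0.007,-0.148,0,0,0.007,-0.148,0,0,0.007,-0.148,0]';  python3 -m inch '[0,0,0,0,0,0,0,0,0,0,0.06,0,0,0,0.12,0,0,0,0.16,0,0,0,0.16,0]' 0.4; python3 -m inch '[0.05,0.1,0,-57,0.11,0.193,-0.02,-57,0.11,0.193,-0.04,-57,0.11,0.193,-0.06,-57,0.11,0.193,-0.06,-57,0.11,0.193,-0.06,-57,0.11,0.193,-0.06,-57,0.11,0.193,-0.06,-57]' 0.5; python3 -c "
from h import *
c=shot('top','t1'); print('tr');rect(c,298,190,400,218,.066,.085,'brass')
w=shot('wrist','w1'); print(w['K'],w['T'].round(3))"
```

```text
time: 9.72
eef_pos: [0.462, -0.2954, 0.0491]
orientation: [0.223, 0.975, 0.001, 0.001]
ft_force: [0.7, 0.9, -1.9]
gripper_width: 0.0204
time: 10.48
eef_pos: [0.4629, -0.296, 0.2133]
orientation: [0.223, 0.975, 0.0, 0.004]
ft_force: [0.7, 0.3, -0.4]
gripper_width: 0.0374
time: 11.48
eef_pos: [0.5727, -0.1031, 0.153]
orientation: [0.66, 0.751, -0.002, 0.003]
ft_force: [-0.8, 0.6, -0.3]
gripper_width: 0.0464
tr
47 c 561.0 -31.1 size 17.0 14.7 pca deg 170.1 z med/max 74.9 80.4 mean [561.4 -31.2  74.8]
146 c 552.1 49.3 size 21.6 42.2 pca deg 95.2 z med/max 74.8 79.9 mean [550.8  49.7  74.1]
[[309.70691629   0.         320.23985404]
 [  0.         309.70691629 201.92293218]
 [  0.           0.           1.        ]] [[ 0.992 -0.12  -0.041  0.562]
 [ 0.127  0.945  0.301 -0.02 ]
 [ 0.002 -0.304  0.953  0.302]
 [ 0.     0.     0.     1.   ]]
```

View pics/w1.png

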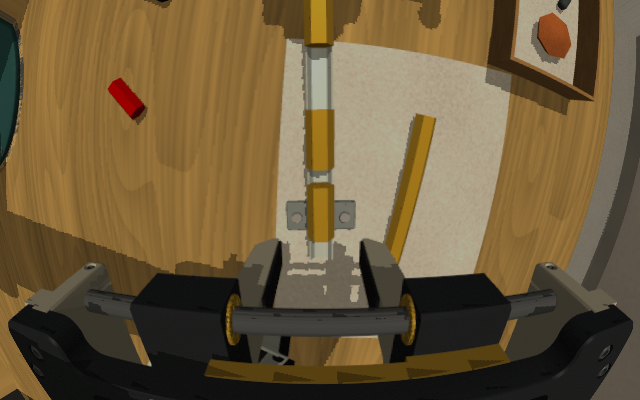

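```bash
python3 -m inch '[-0.0015,0.001,-0.05,0.6,-0.0015,0.001,-0.075,0.6,-0.0015,0.001,-0.083,0.6,-0.0015,0.001,-0.083,0.6]' ; python3 -m inch '[0,0,0,0,0,0,0,0,0,0,0,0,0,0,0,0]' 0 25;  python3 -m inch '[0,0,0.06,0,-0.05,-0.1,0.12,57,-0.129,-0.233,0.14,57,-0.129,-0.233,0.14,57,-0.129,-0.233,0.14,57,-0.129,-0.233,0.14,57,-0.129,-0.233,0.14,57,-0.129,-0.233,0.14,57]'
```

```text
time: 12.08
eef_pos: [0.5714, -0.1023, 0.0706]
orientation: [0.657, 0.754, -0.002, 0.003]
ft_force: [0.5, -0.4, 0.4]
gripper_width: 0.0466
time: 12.58
eef_pos: [0.5723, -0.1023, 0.0714]
orientation: [0.657, 0.754, -0.001, 0.004]
ft_force: [6.7, -0.1, -0.9]
gripper_width: 0.0202
time: 13.58
eef_pos: [0.443, -0.3356, 0.2114]
orientation: [0.218, 0.976, 0.002, 0.004]
ft_force: [0.1, -0.4, -1.9]
gripper_width: 0.0201
```

```bash
python3 -m inch '[0,0,-0.06,0,0,0,-0.12,0,0,0,-0.16,0,0,0,-0.16,0,0,0,-0.16,0]';  python3 -m inch '[0,0,0,0,0,0,0,0,0,0,0.06,0,0,0,0.12,0,0,0,0.16,0,0,0,0.16,0]' 0.4; python3 -m inch '[0.05,0.12,0,-57,0.12,0.291,-0.02,-57,0.12,0.291,-0.04,-57,0.12,0.291,-0.06,-57,0.12,0.291,-0.06,-57,0.12,0.291,-0.06,-57,0.12,0.291,-0.06,-57,0.12,0.291,-0.06,-57]' 0.5
```

```text
time: 14.2
eef_pos: [0.4439, -0.3358, 0.0534]
orientation: [0.218, 0.976, 0.001, 0.005]
ft_force: [0.4, -0.7, -0.9]
gripper_width: 0.0206
time: 14.95
eef_pos: [0.4448, -0.3365, 0.2178]
orientation: [0.218, 0.976, -0.0, 0.008]
ft_force: [-0.6, 0.1, -0.7]
gripper_width: 0.0374
time: 15.95
eef_pos: [0.5645, -0.0458, 0.1576]
orientation: [0.657, 0.754, -0.004, 0.007]
ft_force: [-0.4, 0.3, -0.2]
gripper_width: 0.0467
```

```bash
python3 -m inch '[0,0.001,-0.05,0,0,0.001,-0.075,0,0,0.001,-0.087,0,0,0.001,-0.087,0]' ; python3 -m inch '[0,0,0,0,0,0,0,0,0,0,0,0,0,0,0,0]' 0 25;  python3 -m inch '[0,0,0.06,0,-0.05,-0.1,0.12,57,-0.13,-0.27,0.14,57,-0.13,-0.27,0.14,57,-0.13,-0.27,0.14,57,-0.13,-0.27,0.14,57,-0.13,-0.27,0.14,57,-0.13,-0.27,0.14,57]'
```

```text
time: 16.45
eef_pos: [0.5644, -0.0455, 0.0707]
orientation: [0.657, 0.754, -0.004, 0.007]
ft_force: [0.3, -0.7, 0.7]
gripper_width: 0.0463
time: 16.95
eef_pos: [0.5647, -0.0455, 0.0713]
orientation: [0.657, 0.754, -0.004, 0.007]
ft_force: [-0.8, 0.9, 4.3]
gripper_width: 0.0209
time: 17.95
eef_pos: [0.434, -0.3168, 0.2115]
orientation: [0.218, 0.976, -0.0, 0.008]
ft_force: [1.2, 0.9, -1.3]
gripper_width: 0.0203
```

```bash
python3 -m inch '[0,0,-0.06,0,0,0,-0.12,0,0,0,-0.15,0,0,0,-0.15,0,0,0,-0.15,0]';  python3 -m inch '[0,0,0,0,0,0,0,0,0,0,0.06,0,0,0,0.12,0,0,0,0.16,0,0,0,0.16,0]' 0.4; python3 -m inch '[0.02,0.08,0,-57,0.118,0.366,-0.02,-57,0.118,0.366,-0.04,-57,0.118,0.366,-0.06,-57,0.118,0.366,-0.06,-57,0.118,0.366,-0.06,-57,0.118,0.366,-0.06,-57,0.118,0.366,-0.06,-57]' 0.5;  python3 -c "
from h import *
c=shot('wrist','w2')"
```

```text
time: 18.58
eef_pos: [0.4347, -0.3168, 0.063]
orientation: [0.218, 0.976, -0.001, 0.009]
ft_force: [-0.2, 0.6, -0.9]
gripper_width: 0.0202
time: 19.32
eef_pos: [0.4356, -0.3174, 0.2272]
orientation: [0.219, 0.976, -0.002, 0.012]
ft_force: [1.3, -0.5, -0.2]
gripper_width: 0.0369
time: 20.32
eef_pos: [0.5533, 0.0511, 0.1653]
orientation: [0.656, 0.754, -0.008, 0.008]
ft_force: [-0.3, -0.3, -0.4]
gripper_width: 0.0464
```

View pics/w2.png

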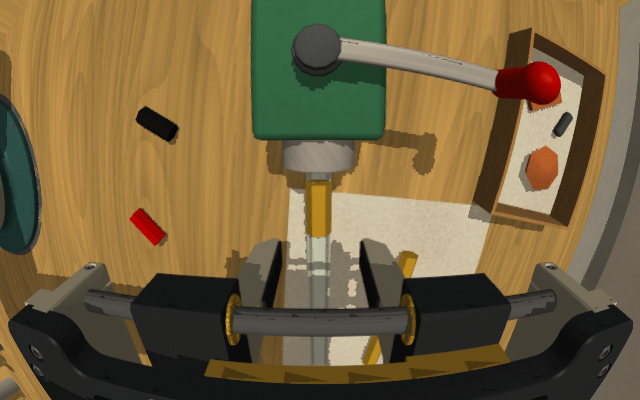

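```bash
python3 -m inch '[-0.001,-0.001,-0.05,0,-0.001,-0.001,-0.08,0,-0.001,-0.001,-0.095,0,-0.001,-0.001,-0.095,0]' ; python3 -m inch '[0,0,0,0,0,0,0,0,0,0,0,0,0,0,0,0]' 0 25;  python3 -m inch '[0,0,0.06,0,-0.05,-0.1,0.12,57,-0.125,-0.415,0.14,57,-0.125,-0.415,0.14,57,-0.125,-0.415,0.14,57,-0.125,-0.415,0.14,57,-0.125,-0.415,0.14,57,-0.125,-0.415,0.14,57]'; python3 -m inch '[0,0,0,0,0,0,0,0]'
```

```text
time: 20.88
eef_pos: [0.552, 0.0479, 0.0708]
orientation: [0.657, 0.754, -0.008, 0.008]
ft_force: [0.3, -0.6, 1.0]
gripper_width: 0.0461
time: 21.38
eef_pos: [0.5523, 0.0479, 0.0715]
orientation: [0.657, 0.754, -0.008, 0.009]
ft_force: [-1.0, -0.8, 6.2]
gripper_width: 0.0205
time: 22.38
eef_pos: [0.4364, -0.3332, 0.2069]
orientation: [0.217, 0.976, -0.003, 0.012]
ft_force: [1.0, -0.2, -0.4]
gripper_width: 0.0203
time: 22.62
eef_pos: [0.4363, -0.3331, 0.2065]
orientation: [0.217, 0.976, -0.003, 0.011]
ft_force: [-0.0, 0.2, -1.1]
gripper_width: 0.0203
```

```bash
python3 -m inch '[0,-0.02,-0.06,0,0,-0.02,-0.12,0,0,-0.02,-0.145,0,0,-0.02,-0.145,0,0,-0.02,-0.145,0]';  python3 -m inch '[0,0,0,0,0,0,0,0,0,0,0.06,0,0,0,0.12,0,0.02,0.05,0.18,25,0.07,0.15,0.2,25,0.12,0.3,0.2,25,0.12,0.3,0.2,25]' 0.4; python3 -m inch '[0.1,0.226,0,0,0.1,0.226,0,0,0.1,0.226,0,0,0.1,0.226,0,0]' 0.5;  python3 -c "
from h import *
c=shot('top','t2'); crop('t2',415,185,565,300,5,'c3'); print('bar');rect(c,325,140,440,190,.012,.03); rect(c,245,145,270,170,.15,.19)"
```

```text
time: 23.25
eef_pos: [0.4372, -0.3528, 0.0632]
orientation: [0.216, 0.976, -0.003, 0.012]
ft_force: [-0.0, 0.1, -0.9]
gripper_width: 0.0207
time: 24.25
eef_pos: [0.5236, -0.1415, 0.2568]
orientation: [-0.0, 1.0, -0.001, 0.013]
ft_force: [0.5, -0.4, -0.2]
gripper_width: 0.0372
time: 24.75
eef_pos: [0.6241, 0.0867, 0.2577]
orientation: [-0.0, 1.0, -0.001, 0.014]
ft_force: [0.6, -1.1, 0.5]
gripper_width: 0.0465
bar
502 c 660.0 -101.9 size 179.2 21.8 pca deg 87.8 z med/max 18.4 25.0 mean [ 659.2 -103.8   18.1]
```

View pics/c3.png

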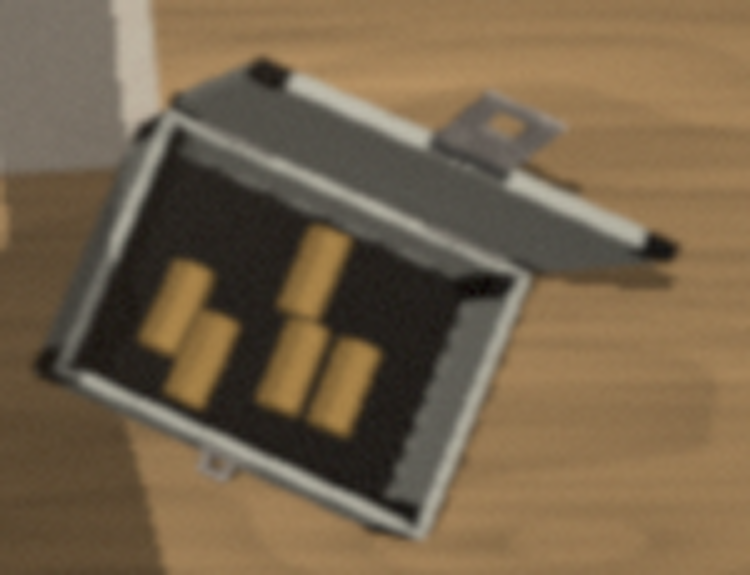

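All five offcuts are in the case: crop (175,305), (200,360), (290,365), (345,385) and (315,270). Next I open the lever, with the fingers caging the handle.

```bash
python3 -m inch '[0.035,0.088,0,0,0.035,0.088,0,0,0.035,0.088,-0.05,0,0.035,0.088,-0.09,0,0.035,0.088,-0.108,0,0.035,0.088,-0.108,0]'; python3 -m inch '[0,-0.015,0,0,-0.0005,-0.028,0,0,-0.001,-0.036,0,0,-0.001,-0.039,0,0,-0.001,-0.039,0,0]'; python3 -c "
from h import *
c=shot('top','t3'); rect(c,240,140,280,175,.15,.21)"
```

```text
time: 25.55
eef_pos: [0.6605, 0.1798, 0.1487]
orientation: [-0.002, 1.0, 0.0, 0.013]
ft_force: [0.1, -0.1, 0.2]
gripper_width: 0.0462
time: 26.18
eef_pos: [0.6595, 0.1405, 0.1487]
orientation: [-0.001, 1.0, 0.0, 0.013]
ft_force: [0.0, -0.3, 0.5]
gripper_width: 0.0467
```

```bash
python3 -m inch '[0,-0.005,0,0,-0.001,-0.007,0,0]'; python3 -m inch '[0,-0.003,0,0]';python3 -m inch '[0,-0.003,0,0]'
```

```text
time: 26.48
eef_pos: [0.6585, 0.1336, 0.1485]
orientation: [-0.002, 1.0, 0.0, 0.013]
ft_force: [1.9, 2.1, -0.2]
gripper_width: 0.0462
time: 26.6
eef_pos: [0.6583, 0.132, 0.1484]
orientation: [-0.002, 1.0, 0.002, 0.013]
ft_force: [2.0, 26.2, -1.2]
gripper_width: 0.0469
time: 26.72
eef_pos: [0.6583, 0.1318, 0.1484]
orientation: [-0.003, 1.0, 0.004, 0.014]
ft_force: [4.6, 31.5, -3.6]
gripper_width: 0.0468
```

```bash
python3 -m inch '[0,0.013,0,0,0,0.013,0.05,0,0,0.013,0.1,0,0,-0.05,0.1,-20,0.002,-0.234,0.05,-50,0.002,-0.234,0.0,-92.4,0.002,-0.234,-0.03,-92.4,0.002,-0.234,-0.05,-92.4]'; python3 -m inch '[0,0,0,-45,0,0,0,-45,0,0,0,-45,0,0,0,-45]'
```

```text
time: 27.72
eef_pos: [0.6603, -0.1041, 0.0976]
orientation: [0.453, 0.892, -0.002, 0.015]
ft_force: [0.9, -0.7, 0.1]
gripper_width: 0.0465
time: 28.22
eef_pos: [0.6602, -0.1042, 0.0975]
orientation: [0.747, 0.664, -0.008, 0.013]
ft_force: [0.5, 0.4, 0.5]
gripper_width: 0.0459
```

```bash
python3 -m inch '[0,0.002,-0.03,4.3,0,0.002,-0.06,4.3,0,0.002,-0.077,4.3,0,0.002,-0.077,4.3]'; python3 -m inch '[0,0,0,0,0,0,0,0,0,0,0,0,0,0,0,0]' 0 60;  python3 -m inch '[0,0,0.06,0,0,0,0.1,0,0,0,0.14,0,0,0,0.14,0]'; python3 -c "
from h import *
c=shot('top','t4'); rect(c,300,140,430,260,.09,.16,'brass'); shot('scene','s4'); crop('s4',220,120,400,300,4,'c4')"
```

```text
time: 28.72
eef_pos: [0.66, -0.1022, 0.0197]
orientation: [0.722, 0.692, -0.008, 0.013]
ft_force: [0.5, -0.0, -0.6]
gripper_width: 0.0464
time: 29.22
eef_pos: [0.6603, -0.1022, 0.0203]
orientation: [0.722, 0.692, -0.008, 0.013]
ft_force: [0.6, -0.2, 3.0]
gripper_width: 0.0195
time: 29.72
eef_pos: [0.6612, -0.1024, 0.1632]
orientation: [0.722, 0.692, -0.006, 0.015]
ft_force: [-0.1, 0.1, -4.9]
gripper_width: 0.0196
```

View pics/c4.png

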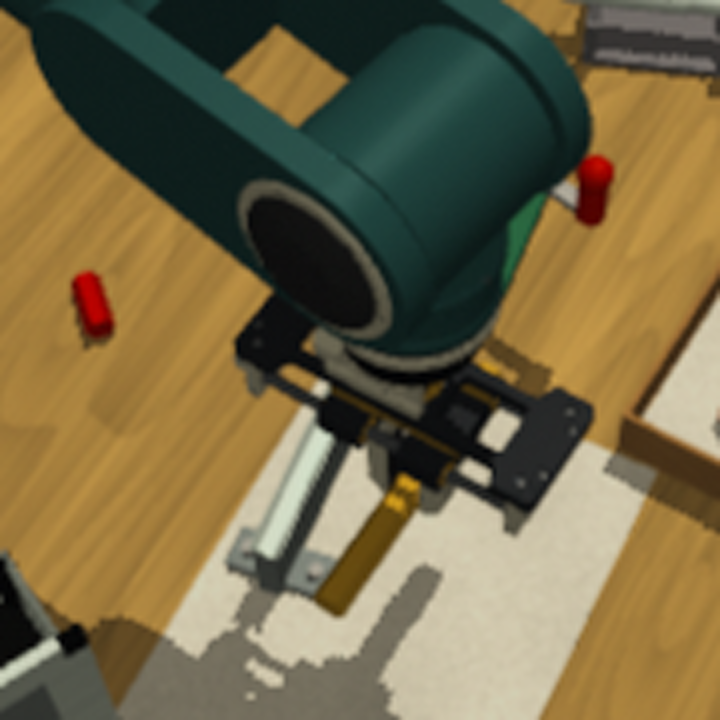

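```bash
python3 -m inch '[-0.05,0.035,0,5,-0.098,0.07,0,10.2,-0.098,0.07,-0.02,10.2,-0.098,0.07,-0.05,10.2,-0.098,0.07,-0.063,10.2,-0.098,0.07,-0.063,10.2]'; python3 -c "
from h import *
c=shot('top','t5'); rect(c,280,170,430,240,.075,.105,'brass'); crop('t5',260,170,420,270,5,'c5')"
```

```text
time: 30.58
eef_pos: [0.5613, -0.0323, 0.0938]
orientation: [0.658, 0.753, -0.008, 0.012]
ft_force: [-0.8, 0.4, -4.1]
gripper_width: 0.0196
38 c 548.1 14.7 size 23.8 9.2 pca deg 92.0 z med/max 89.1 96.6 mean [547.6  16.3  89.1]
```

View pics/c5.png

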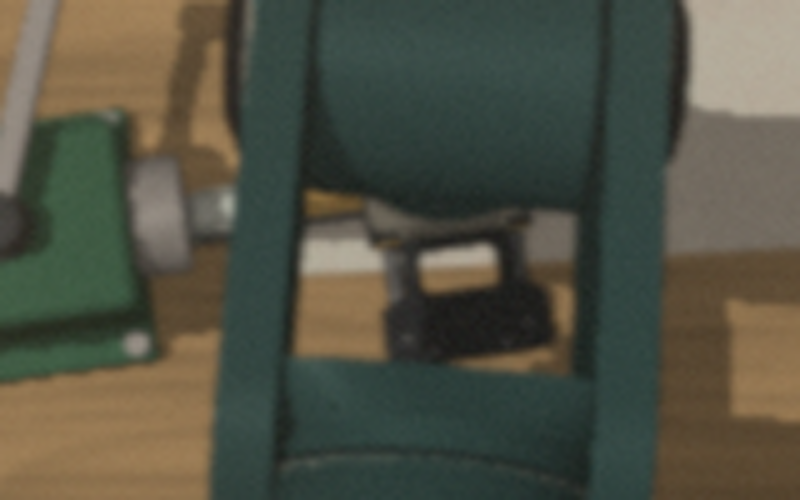

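```bash
python3 -c "
from h import *
c=shot('wrist','w5'); crop('w5',220,60,420,260,4,'c6')"
```

```text
(no output)
```

View pics/c6.png

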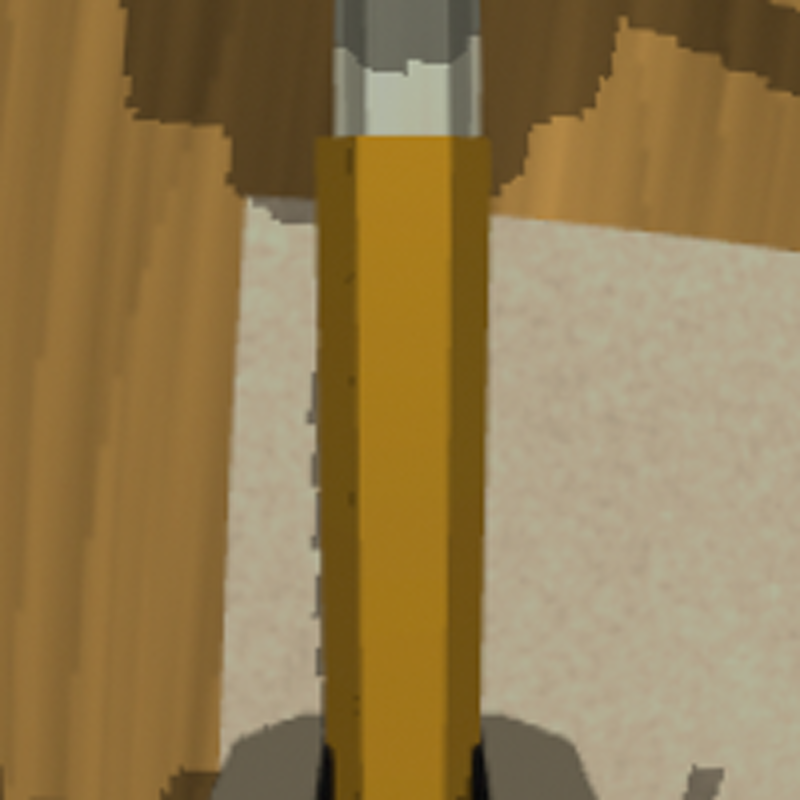

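```bash
python3 -m inch '[0.0007,0,-0.008,0,0.0007,0,-0.014,0,0.0007,0,-0.0165,0,0.0007,0,-0.0165,0]'; python3 -m inch '[0,0,-0.001,0,0,0,-0.001,0]'; python3 -m inch '[0,0,0,0,0,0,0,0,0,0,0,0]' 0.3; python3 -m inch '[0,0,-0.002,0,0,0,-0.002,0,0,0,-0.002,0,0,0,-0.002,0]' 0 25; python3 -c "
from h import *
c=shot('wrist','w6'); crop('w6',220,60,420,260,4,'c7')"
```

```text
time: 31.18
eef_pos: [0.5628, -0.0323, 0.0793]
orientation: [0.658, 0.753, -0.007, 0.013]
ft_force: [-0.2, -0.4, -4.2]
gripper_width: 0.0193
time: 31.42
eef_pos: [0.5629, -0.0323, 0.0784]
orientation: [0.658, 0.753, -0.007, 0.013]
ft_force: [-0.6, 0.9, -3.3]
gripper_width: 0.0197
time: 31.8
eef_pos: [0.563, -0.0324, 0.0787]
orientation: [0.658, 0.753, -0.007, 0.013]
ft_force: [-0.4, 1.1, 0.3]
gripper_width: 0.0279
time: 32.3
eef_pos: [0.563, -0.0324, 0.0768]
orientation: [0.658, 0.753, -0.007, 0.013]
ft_force: [-1.8, -0.4, 3.1]
gripper_width: 0.0205
```

View pics/c7.png

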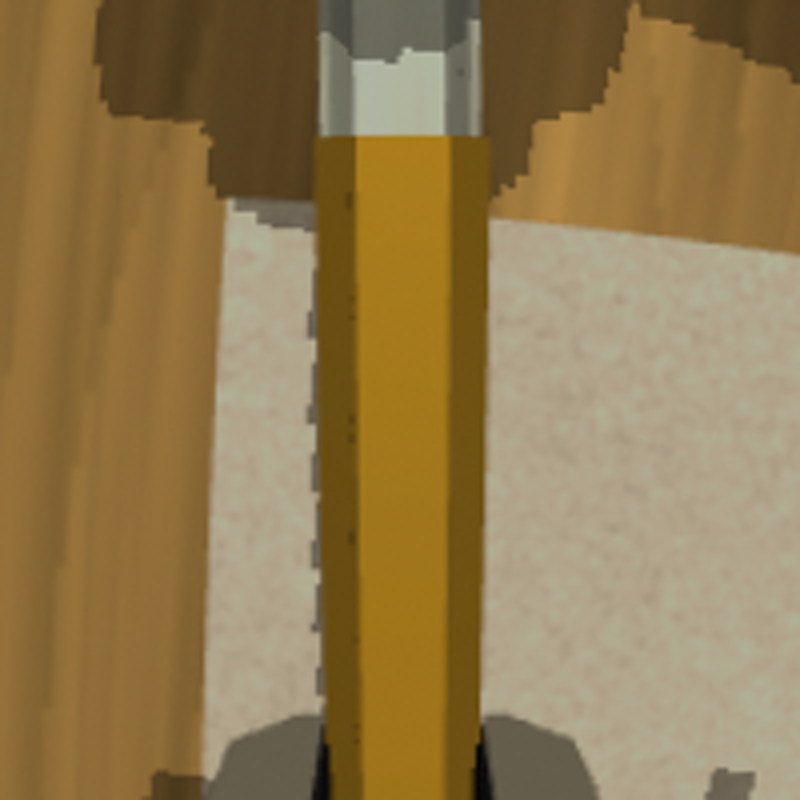

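The bar is nested in the trough and in line. Now I slide it in.

```bash
python3 -m inch '[-0.0014,0.01,0,0,-0.0027,0.02,0,0,-0.0041,0.03,0,0,-0.0055,0.04,0,0,-0.0055,0.04,0,0]'; python3 -m inch '[-0.0014,0.01,0,0,-0.0027,0.02,0,0,-0.004,0.029,0,0,-0.004,0.029,0,0]'
```

```text
time: 32.98
eef_pos: [0.5573, 0.009, 0.0768]
orientation: [0.657, 0.753, -0.006, 0.013]
ft_force: [-1.3, 5.4, 3.4]
gripper_width: 0.0208
time: 33.48
eef_pos: [0.5531, 0.0393, 0.0768]
orientation: [0.657, 0.754, -0.006, 0.012]
ft_force: [-2.1, 5.5, 3.1]
gripper_width: 0.0203
```

```bash
python3 -m inch '[-0.001,0.008,0,0,-0.0019,0.014,0,0,-0.0019,0.014,0,0]' - 15; python3 -m inch '[-0.0003,0.002,0,0,-0.0003,0.002,0,0]'; python3 -m inch '[-0.0003,0.002,0,0,-0.0003,0.002,0,0]'; python3 -m inch '[-0.0003,0.002,0,0,-0.0003,0.002,0,0]'
```

```text
time: 33.85
eef_pos: [0.5512, 0.054, 0.0768]
orientation: [0.657, 0.754, -0.006, 0.012]
ft_force: [-1.6, 3.2, 3.2]
gripper_width: 0.0213
time: 34.1
eef_pos: [0.5509, 0.0557, 0.0768]
orientation: [0.657, 0.754, -0.006, 0.012]
ft_force: [0.4, -5.3, 1.5]
gripper_width: 0.0207
time: 34.35
eef_pos: [0.5509, 0.056, 0.0768]
orientation: [0.657, 0.754, -0.007, 0.014]
ft_force: [1.9, -17.5, 1.8]
gripper_width: 0.0209
time: 34.6
eef_pos: [0.5509, 0.056, 0.0768]
orientation: [0.657, 0.753, -0.008, 0.015]
ft_force: [2.4, -18.5, 0.7]
gripper_width: 0.0209
```

```bash
python3 -m inch '[0.0003,-0.002,0,0,0.0003,-0.002,0,0,0.0003,-0.002,0,0,0,-0.002,0.06,0,0,-0.002,0.12,0,0,-0.002,0.18,0,0,0.1,0.18,20,0.05,0.15,0.18,40]' 0.5; python3 -m inch '[0,0,0,43,0,0,0,43,0,0,0,43,0,0,0,43]'; python3 -c "
from h import *
c=shot('top','t6'); crop('t6',220,145,420,265,4,'c8'); rect(c,298,190,400,218,.066,.085,'brass'); rect(c,298,190,400,218,.05,.07)"
```

```text
time: 35.6
eef_pos: [0.5811, 0.1728, 0.2587]
orientation: [0.503, 0.864, -0.004, 0.017]
ft_force: [0.3, -0.8, 0.2]
gripper_width: 0.0467
time: 36.1
eef_pos: [0.5809, 0.1731, 0.2586]
orientation: [0.151, 0.988, 0.003, 0.017]
ft_force: [-0.2, 0.4, -0.4]
gripper_width: 0.0469
373 c 555.0 25.8 size 20.9 114.6 pca deg 97.0 z med/max 74.7 81.6 mean [553.8  27.5  74.5]
404 c 570.8 -84.3 size 21.8 127.7 pca deg 97.6 z med/max 58.4 68.7 mean [571.9 -89.2  58.6]
```

View pics/c8.png

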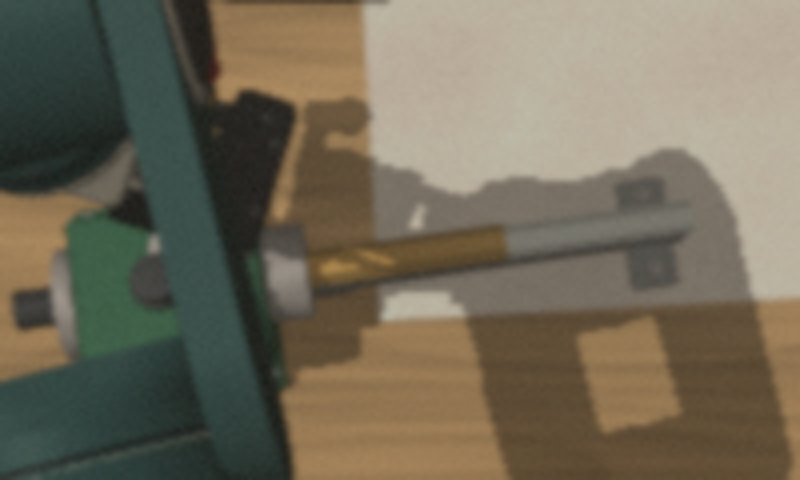

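The bar is home: the distance from its rear end to the trough end measures 116 mm, as expected, and it pressed on the stop with 18 N. Next I close the lever.

```bash
python3 -m inch '[0.04,-0.014,0,5,0.076,-0.028,0,5,0.076,-0.028,0,5,0.076,-0.028,-0.05,5,0.076,-0.028,-0.09,5,0.076,-0.028,-0.109,5,0.076,-0.028,-0.109,5]'; python3 -m inch '[0.002,0.018,0,5,0.003,0.039,0,12,0.0005,0.054,0,18,-0.003,0.067,0,25,-0.003,0.067,0,25]'
```

```text
time: 37.02
eef_pos: [0.6565, 0.1452, 0.1491]
orientation: [0.103, 0.995, 0.003, 0.017]
ft_force: [0.4, 0.6, 1.3]
gripper_width: 0.0469
time: 37.65
eef_pos: [0.6538, 0.2131, 0.1513]
orientation: [-0.115, 0.993, 0.007, 0.017]
ft_force: [0.2, 0.9, -0.4]
gripper_width: 0.0461
```

```bash
python3 -m inch '[-0.006,0.012,-0.002,7,-0.012,0.025,-0.002,13,-0.021,0.036,-0.002,20,-0.027,0.044,-0.002,26,-0.029,0.046,-0.002,26,-0.029,0.046,-0.002,26]'; python3 -m inch '[-0.002,0.002,0,0,-0.002,0.002,0,0]';  python3 -m inch '[-0.0015,0.002,0,0,-0.0015,0.002,0,0]'
```

```text
time: 38.4
eef_pos: [0.6254, 0.2588, 0.1504]
orientation: [-0.333, 0.943, 0.011, 0.016]
ft_force: [1.7, -1.7, 1.3]
gripper_width: 0.0464
time: 38.65
eef_pos: [0.625, 0.2592, 0.1504]
orientation: [-0.331, 0.943, 0.009, 0.017]
ft_force: [15.4, -8.7, -4.0]
gripper_width: 0.0469
time: 38.9
eef_pos: [0.6251, 0.2594, 0.1503]
orientation: [-0.329, 0.944, 0.008, 0.018]
ft_force: [15.8, -12.1, -4.4]
gripper_width: 0.0467
```

```bash
python3 -m inch '[0.008,-0.01,0,0,0.008,-0.01,0.05,0,0.008,-0.01,0.11,0,0,-0.06,0.11,-10,0,-0.12,0.11,-21,-0.01,-0.18,0.11,-32,-0.02,-0.24,0.11,-43,-0.02,-0.3,0.11,-53]' 0 25;  python3 -c "
from h import *
c=shot('top','t7'); rect(c,298,190,400,218,.066,.085,'brass'); rect(c,215,145,280,220,.15,.19)"; python3 -m inch '[-0.01,-0.06,0,-10,-0.02,-0.12,0,-21,-0.02,-0.18,0,-32,-0.02,-0.24,0,-42,-0.03,-0.285,0,-53,-0.03,-0.285,0,-63,-0.03,-0.285,0,-74,-0.03,-0.285,0,-84]'
```

```text
time: 39.9
eef_pos: [0.6043, -0.0428, 0.2608]
orientation: [0.13, 0.991, -0.001, 0.019]
ft_force: [0.7, 0.2, -0.3]
gripper_width: 0.0007
144 c 558.5 -9.2 size 17.8 45.1 pca deg 99.8 z med/max 74.9 81.1 mean [558.3  -9.1  74.5]
107 c 549.8 67.5 size 22.1 29.1 pca deg 104.1 z med/max 74.5 81.0 mean [549.   68.2  74.3]
105 c 630.7 249.4 size 23.1 21.8 pca deg 117.9 z med/max 173.6 181.5 mean [629.9 248.1 172.6]
time: 40.95
eef_pos: [0.5741, -0.3339, 0.2605]
orientation: [0.767, 0.642, -0.014, 0.013]
ft_force: [0.5, 0.8, 0.2]
gripper_width: 0.0006
```

```bash
python3 -m inch '[0.005,0.001,0,-10,0.005,0.001,0,-14.8,0.005,0.001,-0.05,-14.8,0.005,0.001,-0.088,-14.8,0.005,0.001,-0.088,-14.8]'; python3 -c "
from h import *
c=shot('top','t8')
cv2.imwrite('pics/c9.png',np.hstack([cv2.resize(c['color'][170:310,415:575],None,fx=2.5,fy=2.5),cv2.resize(shot('scene','s8')['color'][200:340,100:260],None,fx=2.5,fy=2.5)]))"
```

```text
time: 41.58
eef_pos: [0.578, -0.3325, 0.1697]
orientation: [0.843, 0.537, -0.017, 0.008]
ft_force: [-0.4, 0.8, 0.9]
gripper_width: 0.0004
```

View pics/c9.png

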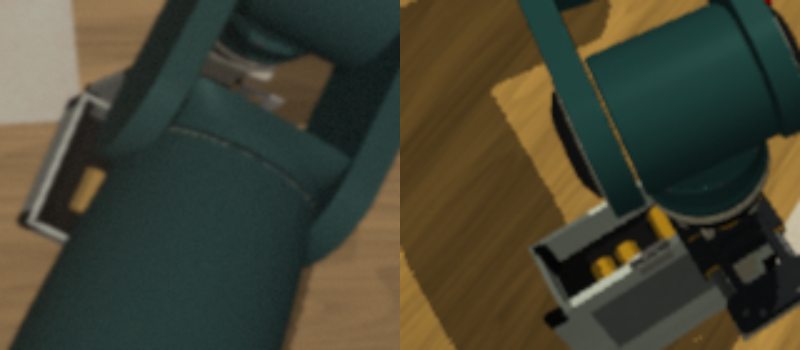

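The gripper is behind the lid, clear of the hasp. I push the lid along its arc.

```bash
python3 -m inch '[-0.015,0.007,0,0,-0.03,0.014,0,0,-0.0426,0.0199,-0.002,0,-0.058,0.027,-0.008,0,-0.0716,0.0334,-0.016,0]'; python3 -m inch '[-0.011,0.005,-0.012,0,-0.0217,0.0102,-0.025,0,-0.028,0.013,-0.037,0,-0.033,0.0152,-0.048,0,-0.033,0.0152,-0.048,0]'
```

```text
time: 42.3
eef_pos: [0.5067, -0.2994, 0.1585]
orientation: [0.843, 0.537, -0.015, 0.012]
ft_force: [-0.1, -1.2, 2.4]
gripper_width: 0.0009
time: 42.92
eef_pos: [0.4732, -0.2838, 0.1096]
orientation: [0.843, 0.537, -0.016, 0.011]
ft_force: [0.4, 0.1, 0.5]
gripper_width: 0.0002
```

```bash
python3 -m inch '[-0.003,0.001,-0.01,0,-0.004,0.002,-0.02,0,-0.004,0.002,-0.027,0,-0.004,0.002,-0.027,0]'; python3 -m inch '[0,0,-0.003,0]';python3 -m inch '[0,0,-0.002,0]'
```

```text
time: 43.42
eef_pos: [0.469, -0.2817, 0.082]
orientation: [0.843, 0.537, -0.016, 0.011]
ft_force: [-0.2, -0.0, -0.2]
gripper_width: 0.0004
time: 43.55
eef_pos: [0.4695, -0.282, 0.0804]
orientation: [0.843, 0.537, -0.016, 0.011]
ft_force: [-15.0, 10.5, 41.9]
gripper_width: 0.0
time: 43.68
eef_pos: [0.4695, -0.2821, 0.0805]
orientation: [0.843, 0.537, -0.016, 0.011]
ft_force: [-17.1, 10.6, 30.7]
gripper_width: 0.0004
```

```bash
python3 -m inch '[0,0,0.05,0,0,0,0.11,0,0,0.05,0.15,0,0,0.1,0.15,0,0,0.15,0.15,0,0,0.2,0.15,0,0,0.2,0.15,0]'; python3 -c "
from h import *
c=shot('top','t9'); s=shot('scene','s9'); 
cv2.imwrite('pics/c10.png',np.hstack([cv2.resize(c['color'][195:315,415:535],None,fx=3.3,fy=3.3),cv2.resize(s['color'][220:340,110:230],None,fx=3.3,fy=3.3)]))
rect(c,415,190,560,310,.05,.068); rect(c,415,190,560,310,.068,.12)"
```

```text
time: 44.55
eef_pos: [0.4696, -0.0797, 0.231]
orientation: [0.842, 0.539, -0.015, 0.011]
ft_force: [-0.3, -0.4, -0.6]
gripper_width: 0.0009
4119 c 449.8 -335.7 size 190.8 166.7 pca deg 45.2 z med/max 64.1 68.0 mean [ 452.2 -349.2   64. ]
155 c 368.2 -296.2 size 34.6 33.7 pca deg 55.0 z med/max 73.6 82.9 mean [ 366.6 -295.6   73.9]
```

View pics/c10.png

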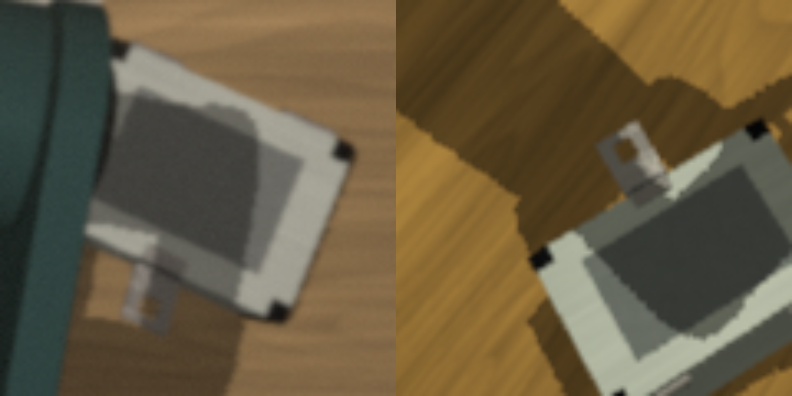

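```bash
python3 - <<'E'
from h import *
c=load('t9'); C=np.array([.4559,-.3418]); a=np.radians(-25)
R=np.array([[np.cos(a),np.sin(a)],[-np.sin(a),np.cos(a)]])
f=lambda p:(R@(np.asarray(p)[:2]-C)*1000).round(1)
for u,v in [(519.5,240.5),(499.8,288.9),(451.4,209.5)]: print('corner',f(pt(c,u,v,.0635)))
c0=load('top0')
for z in (.03,.04,.05): print('staple',z,f(pt(c0,415+217/5,185+465/5,z)))
P=cloud(c)[190:310,415:560].reshape(-1,3); q=np.c_[(P[:,:2]-C)@R.T*1000,P[:,2]*1000]
m=(q[:,2]>50)&(q[:,2]<95)&(q[:,0]<-78)&(np.abs(q[:,1])<60); q=q[m]
for lo in range(-122,-78,6):
    k=q[(q[:,0]>=lo)&(q[:,0]<lo+6)]
    if len(k): print(lo,len(k),'y',k[:,1].min().round(1),k[:,1].max().round(1),'z',np.median(k[:,2]).round(1))
E
```

```text
corner [ 62.7 -88.7]
corner [-63.3 -87.6]
corner [63.9 88.2]
staple 0.03 [-77.1   1.5]
staple 0.04 [-78.1   4.3]
staple 0.05 [-79.2   7.1]
-116 37 y -12.6 20.8 z 78.7
-110 27 y -12.4 21.3 z 76.0
-104 23 y -12.8 20.7 z 73.4
-98 28 y -13.1 21.5 z 70.9
-92 38 y -13.2 21.3 z 69.3
-86 37 y -12.7 21.1 z 67.2
-80 12 y -13.3 20.4 z 65.3
```

```bash
python3 -m inch '[-0.05,-0.06,0,0,-0.08,-0.12,0,0,-0.1063,-0.18,-0.03,0,-0.1063,-0.1957,-0.06,0,-0.1063,-0.1957,-0.111,0,-0.1063,-0.1957,-0.111,0]'; python3 -m inch '[0,0,-0.015,0,0,0,-0.03,0,0,0,-0.045,0,0,0,-0.055,0,0,0,-0.055,0]'
```

```text
time: 45.4
eef_pos: [0.3614, -0.2779, 0.1168]
orientation: [0.844, 0.537, -0.017, 0.009]
ft_force: [0.2, 0.6, 1.4]
gripper_width: 0.0005
time: 46.02
eef_pos: [0.3612, -0.2776, 0.0611]
orientation: [0.844, 0.537, -0.017, 0.008]
ft_force: [0.3, 0.1, -0.6]
gripper_width: 0.0006
```

```bash
python3 -m inch '[0.0014,0.003,0,0,0.0096,-0.0008,-0.0055,0,0.0168,-0.0042,-0.010,0,0.0204,-0.0059,-0.012,0,0.0204,-0.0059,-0.012,0]'; python3 -m inch '[0.0014,-0.0006,0,0,0.0014,-0.0006,0,0]'; python3 -m inch '[0.0014,-0.0006,0,0,0.0014,-0.0006,0,0]'
```

```text
time: 46.65
eef_pos: [0.3814, -0.2832, 0.0486]
orientation: [0.844, 0.537, -0.017, 0.007]
ft_force: [-5.5, 3.9, 1.3]
gripper_width: 0.0006
time: 46.9
eef_pos: [0.3817, -0.2833, 0.0483]
orientation: [0.844, 0.537, -0.018, 0.005]
ft_force: [-16.7, 8.5, 11.2]
gripper_width: 0.0002
time: 47.15
eef_pos: [0.3818, -0.2834, 0.0483]
orientation: [0.844, 0.537, -0.019, 0.003]
ft_force: [-20.5, 12.2, 15.5]
gripper_width: 0.0
```

```bash
python3 -m inch '[-0.015,0.008,0,0,-0.03,0.014,0.03,0,-0.03,0.014,0.09,0,-0.03,0.05,0.15,0,0,0.11,0.18,0,0,0.17,0.18,0,0,0.23,0.18,0,0,0.29,0.18,0]'; python3 -c "
from h import *
c=shot('top','t10'); s=shot('scene','s10'); w=shot('wrist','w10')
cv2.imwrite('pics/c11.png',np.vstack([np.hstack([cv2.resize(c['color'][195:315,415:535],None,fx=2.4,fy=2.4),cv2.resize(s['color'][220:340,110:230],None,fx=2.4,fy=2.4)]),cv2.resize(c['color'][150:250,220:420],None,fx=2.88,fy=2.88)]))
C=np.array([.4559,-.3418]); a=np.radians(-25)
R=np.array([[np.cos(a),np.sin(a)],[-np.sin(a),np.cos(a)]])
P=cloud(c)[190:310,415:560].reshape(-1,3); q=np.c_[(P[:,:2]-C)@R.T*1000,P[:,2]*1000]
m=(q[:,2]>8)&(q[:,0]<-72)&(np.abs(q[:,1])<40)&(q[:,0]>-130); print(q[m].round(0)[:40:3])
m=(q[:,2]>45)&(q[:,2]<90); print('lid z front/back',np.median(q[m&(q[:,0]<-50)&(q[:,0]>-65),2]),np.median(q[m&(q[:,0]>50)&(q[:,0]<65),2]))
rect(c,298,190,400,218,.066,.085,'brass'); rect(c,215,145,290,220,.15,.19)"
```

```text
time: 48.15
eef_pos: [0.3818, 0.0018, 0.2287]
orientation: [0.844, 0.536, -0.019, 0.003]
ft_force: [1.2, 0.5, 0.4]
gripper_width: 0.0006
[[-75.  21.  17.]
 [-75.  21.  43.]
 [-74.  18.  59.]
 [-77.  18.  19.]
 [-77.  20.  51.]
 [-75.  16.  63.]
 [-72.  10.  63.]
 [-77.  12.  35.]
 [-76.  13.  62.]
 [-74.   7.  64.]
 [-79.  12.  30.]
 [-75.   3.  21.]
 [-77.   9.  65.]
 [-73.   1.  60.]]
lid z front/back 63.95303411365294 63.71016388131567
380 c 555.6 25.9 size 21.0 115.3 pca deg 96.9 z med/max 74.7 83.7 mean [554.   27.   74.4]
104 c 630.8 249.9 size 24.1 21.8 pca deg 37.2 z med/max 173.3 182.0 mean [629.9 248.2 172.4]
```

View pics/c11.png

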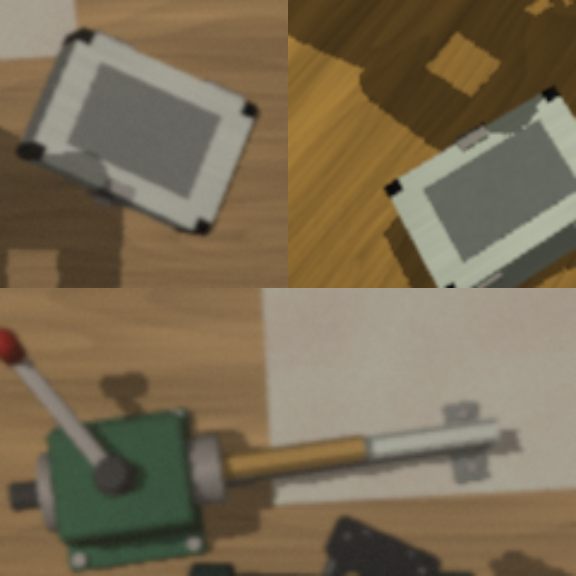

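The hasp hangs flat, with points at x_c of about -75 mm from z 63 down to 17 mm. The lid is level at 64 mm, the lever is closed and the bar is unchanged. I'm handing in.

```bash
python3 -c "
from plant import hand_in, sensors
print(sensors.read_state()['ft_force']); print(hand_in())"
```

```text
[-0.13546951 -0.5412647  -0.62816204]
the job is handed in; nothing more can be done
None
```

I finished every part of the job and handed it in at about 48 s of the 210 s allowed. No verdict is reported back.

- **Offcuts:** all five (three from the trough, two from the bench) are in the case. I saw them all on its floor before shutting the lid.
- **Bar:** with the lever open, I slid it in until it pressed on the depth stop with about 18 N. From its rear end to the trough's outer end measured 116 mm, as it should be when home. After clamping it read the same to within about 1 mm.
- **Lever:** swung over to its end stop. The knob sits at 39.3° from the pivot, about 0.9 rad.
- **Case:** the lid is shut and level, 64 mm high at front and back. The hasp hangs flat over the staple, tilted less than about 0.1 rad.
- **Left alone:** I never worked near the jar, cradle or finds tray, but I did not re-measure them at the end.

No check failed. In my measurements the hasp and staple sit about 4 mm off the case's middle, so I pushed the hasp from the side, clear of the staple. One stray move command swung the arm about 60 mm and back while it carried an offcut over the case at 0.2 m height; nothing was touched.

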